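Fan washed titration tiles along the draining tray

ROBOT

A 7-joint arm with a two-finger parallel gripper is mounted at the origin on the work surface. World frame = base frame: x ahead of the robot, y to its left, z up, the work surface at z = 0. Lengths are in m, angles in rad, forces in N, time in s.
With the tool pointing down it reaches from about 0.4 to 0.85 m from the base axis. Payload 4.5 kg.
Tool frame: the origin (TCP) lies between the finger pads; the fingertips stand 19 mm ahead of it and the grasp point (between the pads) is the TCP (r.tips_ahead is the distance from the TCP to the fingertips, in m); z points along the fingers, y is the line along which they close (so a half turn about z gives the same grasp; the last joint's range is limited). The gripper opens to 88 mm and grips with 3 to 60 N. Pads are 18 mm wide; open, the fingers measure 123 mm over their backs; the gripper's body (75 mm by 187 mm) begins 45 mm behind the grasp point.
Start: joints at [1.143, 0.689, -0.195, 1.565, 0.157, 0.902, -0.215], TCP at [0.279, -0.56, 0.258] pointing down, gripper open.
Joint ranges: [-3.01, 3.01], [-0.46, 2.08], [-1.47, 1.51], [0.13, 2.56], [-1, 4.14], [0.04, 2.09], [-2.66, 2.66]. Speed limits (rad/s): [2.57, 2.57, 3.14, 3.14, 3.14, 3.14, 3.14].

INTERFACE

Orientations are given as a unit quaternion [x, y, z, w].
In Python, from plant import r, cams, models gives the robot as it stands. The module is installed in compiled form; this text tells all that it offers.
- The arm moves only by the tool jog_arm, never from a script. Its arguments are lists of equal length, an entry for each row: "turn": the turn, a rotation vector about the tool's x, y, z in rad, a list of three; "translation": the shift along the tool's x, y, z in m, a list of three; "grip": the closure, from 0 (fully open) to 1 (shut). In form: {"turn": [[ax, ay, az], ...], "translation": [[tx, ty, tz], ...], "grip": [grip, ...]}. A call has 1 to 20 rows; each row is the pose to reach, as a shift and turn from the pose commanded when the call began, along the tool's axes at that moment; what a row does not reach only later rows make up. A row lasts 1/8 s, in which the tool goes at most 62.5 mm and 10.7 degrees, less where a joint would pass 70% of its speed; a pose out of reach is approached as far as the arm can. A call with a gripper value outside its range is refused whole. The fingers move at their own pace and stop on an object; "force" is the grip in N (left out, the last holds). Time passes only in rows, so rows that repeat a pose let the fingers close. It gives the time, the measured TCP pose, the force, the opening and the grip force at its end, in the units of the state.
- r.get_state(): the state, without advancing time (a new reading comes with each control period).
- cams.snapshot(name): name is "side" or "top" or "wrist"; returns the picture (400x640x3 uint8, red, green, blue); there is no depth.
- cams.camera_params(name): a dict with "fx", "fy", "cx", "cy" (pixels), "eye" and "orientation" of the camera in the world. Camera axes: x right, y up, looking along -z (the intrinsics and any distortion apply to the point x, -y, -z); pixel columns grow to the right and rows downward; lengths in m; the calibration is good to about 2 mm. A picture is of the moment at which its call begins: read the wrist's pose just before it. camera_params takes no time and is no camera call; for the wrist camera it gives the pose at the moment of the call.
- r.finish_job(): hands the job in; it is judged then, once.
Trained networks look in the newest picture that a camera, given by its name, has taken for a name from the list of things; names that differ only in an ending like _2 or _b are one class to them, and where a whole thing is asked for, a point or a joint stands for the part that bears it (a point fixed in the world has none). Each returns a list of dicts, best first, with "p" (0 to 1); they miss things now and then, are a little off and sometimes report something else, mostly with a low value. They report only what shows in the picture. A call takes as long as a camera call. They do not tell look-alikes from the thing itself.
- models.find_in(camera, name): "position" ([x, y, z] in m, in world coordinates, good to about 4 mm: the middle of the surface that is visible of it).
- models.masks_of(camera, name): "pixels" (400x640 bool, what is visible of it).
- models.place_of(camera, name): "position" ([x, y, z] in m, in world coordinates, good to about 4 mm: a listed point, or the origin of a listed thing).
The state is a dict: "clock": time; "q": joint angles; "qd": joint speeds; "joint_torque": joint torques, N m; "tool_pos": TCP position; "eef_rot": TCP orientation; "contact_force": force on the tool from outside, world axes, zero at the start; "moment": the same for the moment, N m; "opening": opening from 0.0 (shut) to 1.0 (fully open); "finger_force": force on a finger pad.
Only numpy, scipy, OpenCV 4.12 (cv2) and the standard library are available. Lean on these libraries where they do the work, as an engineer would, in place of code of your own. Each camera call takes 0.05 s, during which the arm holds its last target. There are 200 camera calls.

TASK

The four washed titration tiles are stacked tight against the low end of the sloping steel draining tray and cannot dry. Fan them up the tray into a straight shingled row towards the upturned beakers: leave the bottom tile where it is against the end wall, and draw each tile above it about 3 cm further along than the one it lies on, keeping them in the order in which they are stacked. Touch the glazed tiles down slowly and press only lightly, and leave the beakers and the things standing beside the tray undisturbed.

Things in the scene. Friction and masses are not known exactly. Their poses are not given: they have to be found in the camera images.
- tray: Steel draining tray, fixed, standing on feet so that it slopes up 0.10 rad towards its +x end. Trough 366 x 122 outside, 360 x 116 mm inside, walls 3 mm, rising 26 mm above the perforated floor all round; a loop handle 19 mm out at each end. Origin: on the bench under its middle; z up, x level, pointing to the raised end, where the upturned beakers stand. The tiles are stacked at the low end.
- bed (a point): Frame of the tray's floor: origin on the floor, midway along the foot of the low end wall's inner face (about 11 mm above the bench). x runs up the slope along the middle of the floor, z is square to the floor. The floor reaches from x = 0 to 360 mm, y = -58 to 58 mm; the beakers stand at about x = 330 mm.
- tile1: Bottom tile, lying on the sloping tray floor, its -x edge 1 to 4 mm from the low end wall. All four tiles are alike: white glazed titration tile, rigid flat slab 150 mm long (x) x 100 wide (y) x 6 thick, 160 to 250 g. Origin: centre of its underside; x up the tray (to 0.03 rad), z square to its face. Too wide to grasp across. Friction on the tray floor about 0.6.
- tile2: Second tile, lying on tile1; same size, origin and axes. Wet tile on tile is slippery (friction about 0.25, varies) but does not slide down by itself; a shut fingertip pressed on a tile with about 12 N (9 to 16) and moved along draws it, and all that lies on it, over the one beneath; with 5 N or less it slips. Press again, a little harder, if it has not come along.
- tile3: Third tile, lying on tile2; same size, origin and axes. It can be touched only on the strip that tile4 has bared; likewise tile2 under tile3. The tiles are hard: a fingertip coming down at 1 cm/s knocks with some 25 N, at 3 cm/s with 60 N, and they chip above 45 N. A row at 3 cm steps lies flat and does not tip.
- tile4: Top tile, lying on tile3; same size, origin and axes. At the start its top face lies 24 mm above the tray floor, 2 mm below the rim of the walls, so no tile's edge can be reached from behind until it has been drawn forward.
- beaker_a: Upturned 50 ml glass beaker, 48 mm across and 65 mm high, about 60 g, loose, standing in the tray near its raised +x end. Origin: centre of its underside. Leave it alone.
- beaker_b: Second upturned beaker, like beaker_a, beside it in the tray. Leave it alone.
- amber_bottle: Amber jar with cap, 60 mm across, 115 mm high, loose, standing beside the tray. Origin: centre of its underside. Leave it alone.
- tape_roll: Cardboard roll standing on its flat face, 84 mm across, 48 mm high, loose, beside the tray. Origin: centre of its underside. Leave it alone.
- flask: Conical glass flask, 78 mm across the foot, 110 mm high, loose, beside the tray. Origin: centre of its underside. Leave it alone.
- bulb: Red-brown rubber pipette bulb standing nozzle up, 56 mm across, 85 mm high, loose, beside the tray. Origin: centre of its underside. Leave it alone.
Things that resemble listed ones, but are neither listed nor needed, are in the scene too. What is shaped like the tile4 but purple or turquoise is not meant.

How it is judged:
At the end, for the whole second after the job is handed in: Shingled row on the tray floor, in stacked order: bottom tile with its edge within 17 mm of the low end wall; every other tile on the one beneath, 18 to 42 mm further towards the beakers, within 12 mm sideways and 0.12 rad of it; all at rest, none tilted over 0.2 rad (x of tile1 in the frame of bed between 0.07 and 0.092 m and z of tile1 in the frame of bed between -0.003 and 0.004 m and x of tile2 in the frame of tile1 between 0.018 and 0.042 m and y of tile2 in the frame of tile1 between -0.012 and 0.012 m and z of tile2 in the frame of tile1 between 0.003 and 0.012 m and angle between the x axis of tile2 and the x axis of tile1, either way round below 0.12 rad and x of tile3 in the frame of tile2 between 0.018 and 0.042 m and y of tile3 in the frame of tile2 between -0.012 and 0.012 m and z of tile3 in the frame of tile2 between 0.003 and 0.012 m and angle between the x axis of tile3 and the x axis of tile2, either way round below 0.12 rad and x of tile4 in the frame of tile3 between 0.018 and 0.042 m and y of tile4 in the frame of tile3 between -0.012 and 0.012 m and z of tile4 in the frame of tile3 between 0.003 and 0.012 m and angle between the x axis of tile4 and the x axis of tile3, either way round below 0.12 rad and angle between each of tile1, tile2, tile3, tile4's own z axis and vertical below 0.2 rad and linear speed of each of tile1, tile2, tile3, tile4 below 0.01 m/s); the robot touches nothing.
It fails at once if the fingers knock or bear on a tile with more than 45 N (contact force between the fingers and tile1 above 45 N or contact force between the fingers and tile2 above 45 N or contact force between the fingers and tile3 above 45 N or contact force between the fingers and tile4 above 45 N).
It fails at once if a beaker or a thing beside the tray is moved more than 20 mm (distance of any of amber_bottle, tape_roll, flask, bulb, beaker_a, beaker_b from where it was at the start of the episode above 0.02 m).
It also fails if it takes over 64 s, if anything falls off the work surface, if the arm or the gripper's body presses on something with over 40 N, if the wrist force passes 120 N, or if a joint passes its speed limit or range.

## Working session

There is one attempt and no reset: what is moved stays moved. The work goes in short steps, Python scripts to look and compute and a tool call to move; the robot and the scene stay as the last step left them, time stands still between calls to the robot, and variables do not carry over. Pictures are saved under pics/ and viewed, at most 10 in all, crops included, and the job is handed in when it is done.

Besides the shell and the picture viewer there is one more tool, called after "Request:" as name(argument=value, ...) on one line, values as JSON. jog_arm: Moves the arm, as the interface text tells. Its arguments: {"type":"object","properties":{"turn":{"type":"array"},"translation":{"type":"array"},"grip":{"type":"array"},"force":{"type":"number"}},"required":["turn","translation","grip"]}

```bash
mkdir -p pics; python3 - <<'E'
from plant import r,cams,models
import cv2,numpy as np
s=r.get_state();print(s['clock'],s['tool_pos'],s['eef_rot'],s['contact_force'])
ims=[]
for c in ['top','side']:
    im=cams.snapshot(c);cv2.imwrite(f'pics/{c}0.png',im[:,:,::-1])
    p=cams.camera_params(c);print(c,{k:np.round(v,4).tolist() for k,v in p.items()})
    for n in ['bed','tray','tile4','tile1','beaker_a','amber_bottle','tape_roll','flask','bulb']:
        try:
            print(n,[(np.round(d['position'],3).tolist(),round(float(d['p']),2)) for d in models.place_of(c,n)][:4])
        except Exception as e: print(n,e)
E
```

```text
0.0 [ 0.27816023 -0.55902566  0.25692988] [ 9.73455577e-01  2.28874292e-01 -2.59854192e-04 -8.55200078e-04] [0.06909634 0.66918664 0.6782027 ]
top {'fx': 379.6247, 'fy': 379.6247, 'cx': 316.69, 'cy': 198.2043, 'eye': [0.4563, -0.0053, 0.7962], 'orientation': [0.0211, -0.0406, -0.6972, 0.7154]}
bed [([0.507, -0.121, 0.006], 0.95)]
tray [([0.574, 0.043, 0.0], 0.77)]
tile4 [([0.287, -0.178, 0.004], 0.9), ([0.319, 0.137, -0.003], 0.77), ([0.538, -0.054, 0.036], 0.65), ([0.508, -0.283, 0.003], 0.61)]
tile1 [([0.287, -0.178, 0.004], 0.9), ([0.319, 0.137, -0.003], 0.77), ([0.538, -0.054, 0.036], 0.65), ([0.508, -0.283, 0.003], 0.61)]
beaker_a [([0.661, 0.166, 0.044], 0.97), ([0.606, 0.191, 0.043], 0.68)]
amber_bottle [([0.687, -0.073, 0.0], 0.75), ([0.577, 0.041, 0.004], 0.71)]
tape_roll [([0.736, 0.072, 0.002], 0.84)]
flask [([0.51, 0.22, 0.002], 0.87)]
bulb [([0.445, 0.01, 0.006], 0.63)]
side {'fx': 414.2251, 'fy': 414.2251, 'cx': 321.7735, 'cy': 206.765, 'eye': [0.41, 0.5827, 0.6547], 'orientation': [-0.0387, 0.3994, 0.9124, -0.081]}
bed [([0.505, -0.121, 0.01], 0.78), ([0.732, 0.073, -0.002], 0.66)]
tray [([0.577, 0.036, -0.002], 0.64)]
tile4 [([0.507, -0.286, 0.003], 0.96), ([0.319, 0.138, -0.002], 0.95), ([0.538, -0.06, 0.038], 0.86), ([0.288, -0.172, 0.002], 0.74)]
tile1 [([0.507, -0.286, 0.003], 0.96), ([0.319, 0.138, -0.002], 0.95), ([0.538, -0.06, 0.038], 0.86), ([0.288, -0.172, 0.002], 0.74)]
beaker_a [([0.657, 0.163, 0.042], 0.89), ([0.508, -0.119, 0.01], 0.63), ([0.606, 0.188, 0.048], 0.57), ([0.575, 0.033, 0.002], 0.28)]
amber_bottle [([0.687, -0.073, 0.001], 0.75)]
tape_roll [([0.73, 0.072, -0.001], 0.59)]
flask [([0.508, 0.218, 0.003], 0.6)]
bulb [([0.445, 0.01, 0.001], 0.88)]
```

```bash
python3 -c "
import cv2,numpy as np
a=cv2.imread('pics/top0.png');b=cv2.imread('pics/side0.png')
cv2.imwrite('pics/both.png',cv2.resize(np.vstack([a,b]),(480,600)))"
```

```text
(no output)
```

View pics/top0.png

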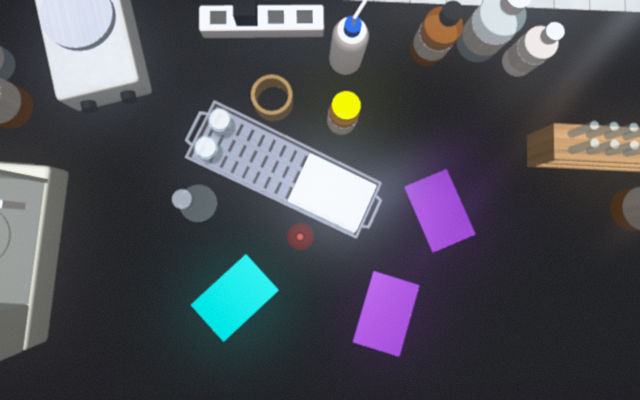

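View pics/side0.png

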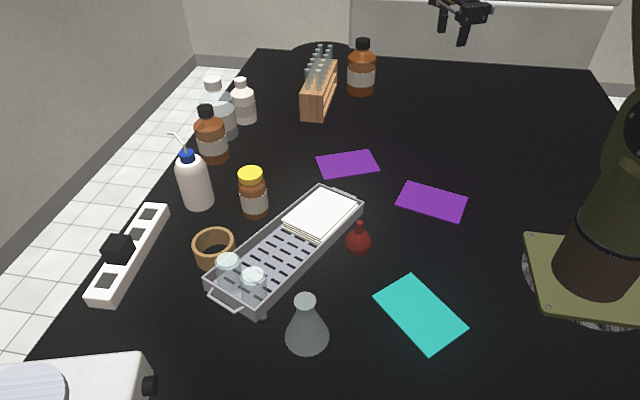

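The white slab at top pixel (335,195), side (322,214), is the titration-tile stack in the tray. Purple (440,210), (386,313) and turquoise (235,298) lie on the bench and are look-alikes, so I leave them. I'll fit the stack's pose and confirm it in a crop.

```bash
cat > h.py <<'E'
from plant import r,cams,models
import cv2,numpy as np
from scipy.spatial.transform import Rotation as R
BED=np.array([.506,-.121,.0105]); YAW=np.deg2rad(67.0)
def bedR(yaw=None):
    return R.from_euler('z',YAW if yaw is None else yaw)*R.from_euler('y',-0.10)
def ray(p,uv):
    d=np.array([(uv[0]-p['cx'])/p['fx'],-(uv[1]-p['cy'])/p['fy'],-1.0])
    return np.array(p['eye']),R.from_quat(p['orientation']).apply(d)
def onbed(p,uv,z,B=None,rot=None):   # pixel -> bed frame point at height z over the floor
    B=BED if B is None else B; rot=rot or bedR()
    e,d=ray(p,uv); e=rot.inv().apply(e-B); d=rot.inv().apply(d)
    return e+d*(z-e[2])/d[2]
def proj(p,X):
    c=R.from_quat(p['orientation']).inv().apply(np.array(X)-np.array(p['eye']))
    return np.array([p['cx']+p['fx']*c[0]/-c[2],p['cy']-p['fy']*c[1]/-c[2]])
def move_to(bedtip,rot_goal=None):   # needed turn (rotvec) and translation in tool axes, tip target in bed frame
    s=r.get_state(); T=R.from_quat(s['eef_rot'])
    G=rot_goal or bedR()*R.from_euler('x',np.pi)
    tcp=BED+bedR().apply(bedtip)-G.apply([0,0,r.tips_ahead])
    return np.round((T.inv()*G).as_rotvec(),3),np.round(T.inv().apply(tcp-s['tool_pos']),4)
def tip():
    s=r.get_state(); t=np.array(s['tool_pos'])+R.from_quat(s['eef_rot']).apply([0,0,r.tips_ahead])
    return bedR().inv().apply(t-BED)
E
python3 - <<'E'
from h import *
for c in ['top','side']:
    p=cams.camera_params(c); im=cams.snapshot(c)
    for d in models.masks_of(c,'tile4'):
        m=d['pixels'].astype(np.uint8); 
        if im[m>0].mean(0).min()<150: continue
        ys,xs=np.nonzero(m); pts=np.array([onbed(p,(x,y),.024)[:2] for x,y in zip(xs,ys)])*1000
        rc=cv2.minAreaRect(pts.astype(np.float32)); print(c,round(d['p'],2),m.sum(),np.round(rc[0],1),np.round(rc[1],1),round(rc[2],1))
    x0,y0=(280,140) if c=='top' else (260,170)
    cv2.imwrite(f'pics/c_{c}.png',cv2.resize(im[y0:y0+110,x0:x0+120,::-1],None,fx=4,fy=4,interpolation=cv2.INTER_CUBIC))
print(move_to([.105,0,.074]))
a=cv2.imread('pics/c_top.png');b=cv2.imread('pics/c_side.png');cv2.imwrite('pics/c.png',cv2.resize(np.hstack([a,b]),(800,367)))
E
```

```text
top 0.67 3719 [73.4 -3.7] [101.5 151.9] 89.6
top 0.49 232 [74.2 49.5] [  6.8 148.6] 89.8
side 0.69 2170 [71.3 -1.8] [158.5 105.2] 0.5
side 0.57 33 [84.1 49.8] [ 36.  150.5] 75.9
(array([ 0.035,  0.096, -0.707]), array([ 0.4714, -0.3531,  0.1442]))
```

View pics/c.png

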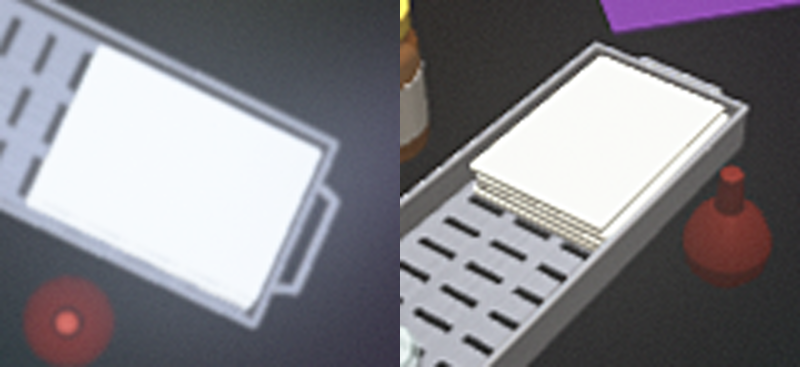

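The crop shows the four-layer white stack tight against the low end wall, so this is the right target. Next: close the fingers, go above it and align the tool with the floor.

Request:
jog_arm(turn=[[0.01,0.02,-0.15],[0.015,0.04,-0.3],[0.02,0.06,-0.45],[0.03,0.08,-0.6],[0.035,0.096,-0.707],[0.035,0.096,-0.707],[0.035,0.096,-0.707],[0.035,0.096,-0.707],[0.035,0.096,-0.707],[0.035,0.096,-0.707],[0.035,0.096,-0.707],[0.035,0.096,-0.707],[0.035,0.096,-0.707],[0.035,0.096,-0.707],[0.035,0.096,-0.707],[0.035,0.096,-0.707]], translation=[[0.047,-0.035,0],[0.094,-0.07,0],[0.14,-0.106,0],[0.188,-0.141,0],[0.235,-0.176,0],[0.282,-0.212,0],[0.33,-0.247,0],[0.377,-0.282,0.02],[0.424,-0.318,0.04],[0.4714,-0.353,0.06],[0.4714,-0.353,0.08],[0.4714,-0.353,0.1],[0.4714,-0.353,0.12],[0.4714,-0.353,0.144],[0.4714,-0.353,0.144],[0.4714,-0.353,0.144]], grip=[1,1,1,1,1,1,1,1,1,1,1,1,1,1,1,1], force=20)

```text
clock: 3.2
tool_pos: [0.5438, -0.0334, 0.1144]
eef_rot: [0.833, 0.551, 0.042, -0.027]
contact_force: [0.3, -0.2, -0.1]
opening: 0.003
finger_force: 0.0
```

```bash
sed -i 's/^YAW.*//; s/^BED=.*/YAW=np.deg2rad(67.0)\nBED=np.array([.506,-.121,.0105])+R.from_euler("z",YAW).apply([-.004,-.002,0])/' h.py; python3 - <<'E'
from h import *
s=r.get_state();print(s['clock'],s['contact_force'],s['opening'],tip())
print(move_to([.08,0,.044]))
im=cams.snapshot('wrist');cv2.imwrite('pics/w1.png',im[:,:,::-1])
E
```

```text
3.2 [ 0.25619421 -0.16482472 -0.12939089] 0.0034302596311883457 [0.10925538 0.0014149  0.07445193]
(array([ 0.001, -0.001,  0.   ]), array([-0.0293,  0.0014,  0.0304]))
```

View pics/w1.png

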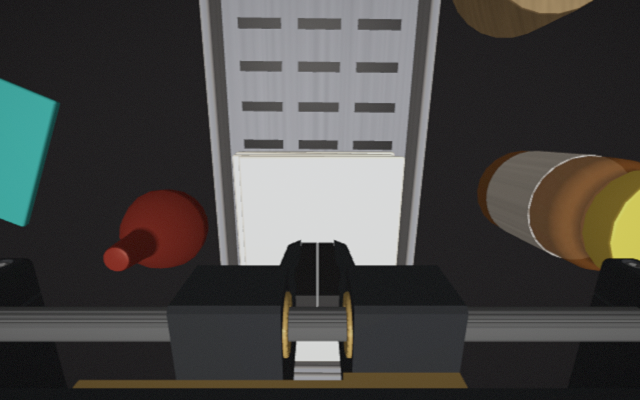

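Wrist view: the stack is square to the tool, its front edge at row 153, columns 237–405, with the fingertips centred near column 318. I'll go down quickly, then slowly.

Request:
jog_arm(turn=[[0,0,0],[0,0,0],[0,0,0],[0,0,0],[0,0,0],[0,0,0],[0,0,0],[0,0,0],[0,0,0],[0,0,0],[0,0,0],[0,0,0],[0,0,0],[0,0,0],[0,0,0],[0,0,0]], translation=[[-0.015,0.001,0.015],[-0.03,0.001,0.03],[-0.03,0.001,0.038],[-0.03,0.001,0.04],[-0.03,0.001,0.0405],[-0.03,0.001,0.041],[-0.03,0.001,0.0415],[-0.03,0.001,0.042],[-0.03,0.001,0.0425],[-0.03,0.001,0.043],[-0.03,0.001,0.0435],[-0.03,0.001,0.044],[-0.03,0.001,0.0445],[-0.03,0.001,0.045],[-0.03,0.001,0.0455],[-0.03,0.001,0.046]], grip=[1,1,1,1,1,1,1,1,1,1,1,1,1,1,1,1])

```text
clock: 5.25
tool_pos: [0.5343, -0.0571, 0.0649]
eef_rot: [0.833, 0.551, 0.042, -0.027]
contact_force: [-0.3, 0.4, 0.6]
opening: 0.01
finger_force: 0.0
```

Request:
jog_arm(turn=[[0,0,0],[0,0,0],[0,0,0],[0,0,0],[0,0,0],[0,0,0],[0,0,0],[0,0,0]], translation=[[0,0,0.0005],[0,0,0.001],[0,0,0.0015],[0,0,0.002],[0,0,0.0025],[0,0,0.003],[0,0,0.0035],[0,0,0.004]], grip=[1,1,1,1,1,1,1,1])

```text
clock: 6.25
tool_pos: [0.5344, -0.0569, 0.0624]
eef_rot: [0.833, 0.551, 0.042, -0.027]
contact_force: [-4.3, -0.1, 19.3]
opening: 0.002
finger_force: 9.6
```

```bash
python3 -c "
from h import *
s=r.get_state();print(s['clock'],s['contact_force'],tip())"
```

```text
6.25 [-4.32002685 -0.14555997 19.34673451] [0.07890546 0.0008522  0.02522468]
```

About 19 N at 1.4 mm of over-travel, so roughly 13 N/mm. I'll ease to about 13 N, draw 31 mm and lift.

Request:
jog_arm(turn=[[0,0,0],[0,0,0],[0,0,0],[0,0,0],[0,0,0],[0,0,0],[0,0,0],[0,0,0],[0,0,0],[0,0,0],[0,0,0],[0,0,0],[0,0,0],[0,0,0],[0,0,0]], translation=[[0,0,-0.0004],[0.001,0,-0.0004],[0.003,0,-0.0004],[0.0055,0,-0.0004],[0.008,0,-0.0004],[0.0105,0,-0.0004],[0.013,0,-0.0004],[0.0155,0,-0.0004],[0.018,0,-0.0004],[0.0205,0,-0.0004],[0.023,0,-0.0004],[0.0255,0,-0.0004],[0.028,0,-0.0004],[0.03,0,-0.0004],[0.031,0,-0.0004]], grip=[1,1,1,1,1,1,1,1,1,1,1,1,1,1,1])

```text
clock: 8.12
tool_pos: [0.5467, -0.0302, 0.0654]
eef_rot: [0.833, 0.551, 0.041, -0.026]
contact_force: [-1.9, -2.7, 9.5]
opening: 0.002
finger_force: 4.9
```

Request:
jog_arm(turn=[[0,0,0],[0,0,0],[0,0,0],[0,0,0],[0,0,0],[0,0,0],[0,0,0]], translation=[[0,0,-0.002],[0,0,-0.006],[0,0,-0.02],[0,0,-0.04],[0,0,-0.05],[0,0,-0.05],[0,0,-0.05]], grip=[1,1,1,1,1,1,1])

```text
clock: 9.0
tool_pos: [0.5443, -0.033, 0.1139]
eef_rot: [0.833, 0.551, 0.042, -0.028]
contact_force: [-0.0, -0.1, -0.9]
opening: 0.011
finger_force: 0.0
```

```bash
python3 - <<'E'
from h import *
s=r.get_state();print(s['clock'],s['contact_force'],tip())
a=cams.snapshot('wrist');b=cams.snapshot('side')[170:280,250:390]
cv2.imwrite('pics/w2.png',np.hstack([cv2.resize(a[120:,180:460],(400,400)),cv2.resize(b,(400,314),interpolation=cv2.INTER_CUBIC).copy() if 0 else cv2.resize(b,(400,400),interpolation=cv2.INTER_CUBIC)])[:,:,::-1])
E
```

```text
9.0 [-0.04424546 -0.11846414 -0.94940824] [0.10979951 0.0011648  0.07393974]
```

View pics/w2.png

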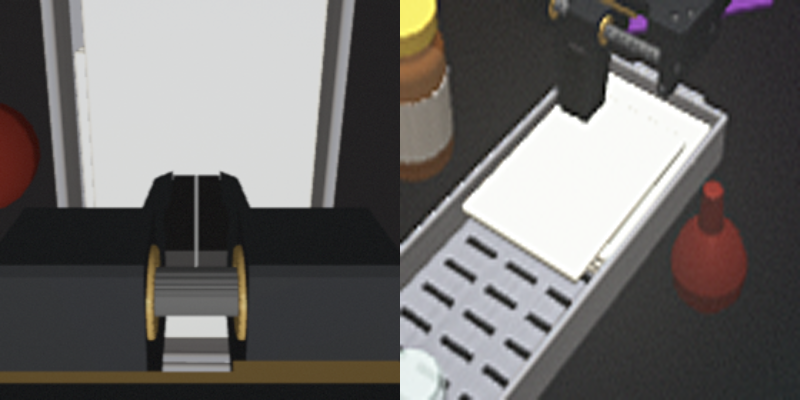

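Tile4 came forward. At its left, around wrist pixel (235,155), the lower tiles' front edge is unchanged. Now I'll measure it.

```bash
cat >> h.py <<'E'
def fronts(cols,z,lo=0,hi=230,name='wrist',thr=195):
    p=cams.camera_params(name); im=cams.snapshot(name); g=im.min(2).astype(float)
    out=[]
    for c in cols:
        v=cv2.GaussianBlur(g,(3,3),0)[lo:hi,c]; b=np.nonzero(v<thr)[0]
        i=b[-1]+lo+1 if len(b) else lo
        out.append((c,i,np.round(onbed(p,(c,i),z)[:2]*1000,1).tolist()))
    return im,out
E
python3 - <<'E'
from h import *
im,o=fronts([260,290,320,350,380],.0245);print(*o,sep='\n')
print(im[60:140:5,300].tolist())
im0=cv2.imread('pics/w1.png')[:,:,::-1];print(im0[140:165:2,300].min(1).tolist())
print(move_to([.016,0,.035]))
E
```

```text
(260, np.int64(107), [181.1, 33.7])
(290, np.int64(107), [181.1, 16.6])
(320, np.int64(107), [181.1, -0.5])
(350, np.int64(107), [181.1, -17.5])
(380, np.int64(107), [181.1, -34.6])
[[156, 156, 162], [92, 89, 88], [89, 87, 85], [156, 157, 163], [156, 156, 162], [157, 158, 163], [157, 157, 163], [157, 157, 163], [158, 158, 164], [121, 118, 110], [215, 216, 216], [216, 217, 217], [216, 217, 217], [215, 216, 217], [215, 216, 217], [216, 217, 217]]
[72, 68, 67, 67, 88, 156, 151, 168, 161, 214, 216, 216, 216]
(array([-0.001,  0.   ,  0.   ]), array([-0.0938,  0.0013,  0.0387]))
```

Tile4's front is now at bed x = 181 mm, about 29 mm further, and still square. Next: press tile3 on its bared strip (x≈2–31 mm), centred at about 16.5 mm.

Request:
jog_arm(turn=[[0,0,0],[0,0,0],[0,0,0],[0,0,0],[0,0,0],[0,0,0],[0,0,0],[0,0,0],[0,0,0],[0,0,0],[0,0,0],[0,0,0],[0,0,0],[0,0,0],[0,0,0],[0,0,0],[0,0,0],[0,0,0]], translation=[[-0.03,0,0],[-0.06,0.001,0],[-0.0935,0.001,0],[-0.0935,0.001,0],[-0.0935,0.001,0.02],[-0.0935,0.001,0.035],[-0.0935,0.001,0.043],[-0.0935,0.001,0.046],[-0.0935,0.001,0.048],[-0.0935,0.001,0.049],[-0.0935,0.001,0.0495],[-0.0935,0.001,0.05],[-0.0935,0.001,0.0505],[-0.0935,0.001,0.051],[-0.0935,0.001,0.0515],[-0.0935,0.001,0.052],[-0.0935,0.001,0.0525],[-0.0935,0.001,0.053]], grip=[1,1,1,1,1,1,1,1,1,1,1,1,1,1,1,1,1,1])

```text
clock: 11.4
tool_pos: [0.5112, -0.1142, 0.0521]
eef_rot: [0.833, 0.551, 0.042, -0.027]
contact_force: [0.3, -0.3, 0.5]
opening: 0.0
finger_force: 0.0
```

```bash
python3 -c "
from h import *
s=r.get_state();print(s['clock'],s['contact_force'],tip())"
```

```text
11.4 [ 0.32774908 -0.26366504  0.49428065] [ 0.01642828 -0.00013902  0.02116691]
```

Request:
jog_arm(turn=[[0,0,0],[0,0,0],[0,0,0],[0,0,0],[0,0,0],[0,0,0]], translation=[[0,0,0.0005],[0,0,0.001],[0,0,0.0015],[0,0,0.002],[0,0,0.0025],[0,0,0.003]], grip=[1,1,1,1,1,1])

```text
clock: 12.15
tool_pos: [0.5113, -0.114, 0.0502]
eef_rot: [0.833, 0.551, 0.042, -0.027]
contact_force: [-3.3, -0.3, 15.3]
opening: 0.005
finger_force: 7.9
```

```bash
python3 -c "
from h import *
s=r.get_state();print(s['clock'],s['contact_force'],tip())"
```

```text
12.15 [-3.34908023 -0.30138908 15.26110755] [ 0.01643369 -0.00012642  0.01922707]
```

On tile3 with 15 N. I'll draw it 31 mm and lift.

Request:
jog_arm(turn=[[0,0,0],[0,0,0],[0,0,0],[0,0,0],[0,0,0],[0,0,0],[0,0,0],[0,0,0],[0,0,0],[0,0,0],[0,0,0],[0,0,0],[0,0,0],[0,0,0],[0,0,0]], translation=[[0,0,0],[0.001,0,0],[0.003,0,0],[0.0055,0,0],[0.008,0,0],[0.0105,0,0],[0.013,0,0],[0.0155,0,0],[0.018,0,0],[0.0205,0,0],[0.023,0,0],[0.0255,0,0],[0.028,0,0],[0.03,0,0],[0.031,0,0]], grip=[1,1,1,1,1,1,1,1,1,1,1,1,1,1,1])

```text
clock: 14.02
tool_pos: [0.5232, -0.0877, 0.0531]
eef_rot: [0.833, 0.551, 0.041, -0.026]
contact_force: [-2.0, -3.8, 9.8]
opening: 0.002
finger_force: 5.0
```

Request:
jog_arm(turn=[[0,0,0],[0,0,0],[0,0,0],[0,0,0],[0,0,0],[0,0,0],[0,0,0],[0,0,0]], translation=[[0,0,-0.002],[0,0,-0.006],[0,0,-0.02],[0,0,-0.04],[0.03,0,-0.055],[0.0625,0,-0.055],[0.0625,0,-0.055],[0.0625,0,-0.055]], grip=[1,1,1,1,1,1,1,1])

```text
clock: 15.02
tool_pos: [0.545, -0.0341, 0.1134]
eef_rot: [0.833, 0.551, 0.041, -0.027]
contact_force: [-0.5, -0.9, -0.5]
opening: 0.004
finger_force: 0.0
```

```bash
python3 - <<'E'
from h import *
s=r.get_state();print(s['clock'],s['contact_force'],tip())
im,o=fronts([260,290,320,350,380],.0245);print(*o,sep='\n')
b=cams.snapshot('side')[150:280,240:400]
cv2.imwrite('pics/w3.png',np.hstack([cv2.resize(im[20:300,180:460],(400,400)),cv2.resize(b,(400,400),interpolation=cv2.INTER_CUBIC)])[:,:,::-1])
print(move_to([.0165,0,.035]))
E
```

```text
15.025 [-0.53244438 -0.94964573 -0.53800664] [1.08953126e-01 8.16737957e-05 7.35191063e-02]
(260, np.int64(50), [210.0, 30.8])
(290, np.int64(50), [210.0, 14.6])
(320, np.int64(50), [210.0, -1.7])
(350, np.int64(50), [210.0, -17.9])
(380, np.int64(50), [210.0, -34.2])
(array([-0.   ,  0.001, -0.002]), array([-0.0917,  0.0002,  0.0384]))
```

View pics/w3.png

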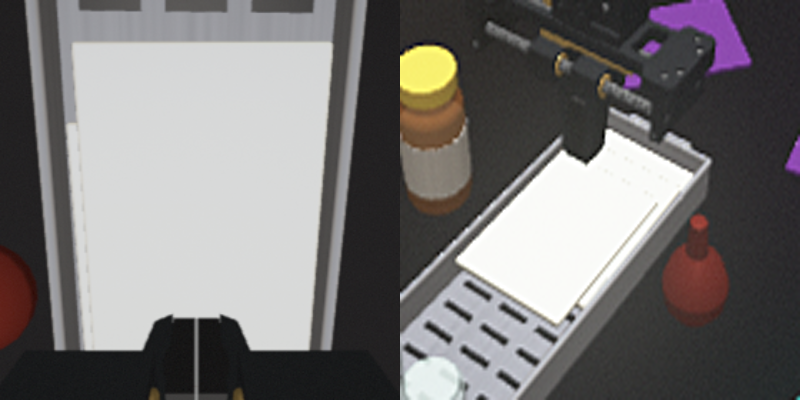

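Tile4's front is at 210 mm. A lower tile shows at the left at pixel (229,106), which is about 181 mm and should be tile3. The height at the next touch will show whether the strip is tile2 (13 mm expected) or tile1 (7 mm).

Request:
jog_arm(turn=[[0,0,0],[0,0,0],[0,0,0],[0,0,0],[0,0,0],[0,0,0],[0,0,0],[0,0,0],[0,0,0],[0,0,0],[0,0,0],[0,0,0],[0,0,0],[0,0,0],[0,0,0],[0,0,0],[0,0,0],[0,0,0],[0,0,0]], translation=[[-0.03,0,0],[-0.06,0,0],[-0.092,0,0],[-0.092,0,0],[-0.092,0,0.02],[-0.092,0,0.035],[-0.092,0,0.048],[-0.092,0,0.052],[-0.092,0,0.054],[-0.092,0,0.055],[-0.092,0,0.0555],[-0.092,0,0.056],[-0.092,0,0.0565],[-0.092,0,0.057],[-0.092,0,0.0575],[-0.092,0,0.058],[-0.092,0,0.0585],[-0.092,0,0.059],[-0.092,0,0.0595]], grip=[1,1,1,1,1,1,1,1,1,1,1,1,1,1,1,1,1,1,1])

```text
clock: 17.5
tool_pos: [0.5121, -0.1121, 0.0448]
eef_rot: [0.833, 0.551, 0.042, -0.027]
contact_force: [-0.1, 0.4, -0.7]
opening: 0.009
finger_force: 0.0
```

Request:
jog_arm(turn=[[0,0,0],[0,0,0],[0,0,0]], translation=[[0,0,0.0005],[0,0,0.001],[0,0,0.0015]], grip=[1,1,1])

```text
clock: 17.88
tool_pos: [0.5121, -0.112, 0.0444]
eef_rot: [0.833, 0.551, 0.042, -0.027]
contact_force: [-2.6, 0.1, 15.8]
opening: 0.004
finger_force: 7.9
```

```bash
python3 -c "
from h import *
s=r.get_state();print(s['clock'],s['contact_force'],tip())"
```

```text
17.875 [-2.60740067  0.05803544 15.76629644] [ 0.01792144 -0.00012722  0.01323522]
```

Touched at 13.2 mm, so this is tile2. I'll draw it 31 mm.

Request:
jog_arm(turn=[[0,0,0],[0,0,0],[0,0,0],[0,0,0],[0,0,0],[0,0,0],[0,0,0],[0,0,0],[0,0,0],[0,0,0],[0,0,0],[0,0,0],[0,0,0],[0,0,0],[0,0,0]], translation=[[0,0,0],[0.001,0,0],[0.003,0,0],[0.0055,0,0],[0.008,0,0],[0.0105,0,0],[0.013,0,0],[0.0155,0,0],[0.018,0,0],[0.0205,0,0],[0.023,0,0],[0.0255,0,0],[0.028,0,0],[0.03,0,0],[0.031,0,0]], grip=[1,1,1,1,1,1,1,1,1,1,1,1,1,1,1])

```text
clock: 19.75
tool_pos: [0.5238, -0.0862, 0.0472]
eef_rot: [0.834, 0.55, 0.041, -0.026]
contact_force: [-2.3, -5.4, 10.3]
opening: 0.005
finger_force: 5.1
```

Request:
jog_arm(turn=[[0,0,0],[0,0,0],[0,0,0],[0,0,0],[0,0,0],[0,0,0],[0,0,0],[0,0,0]], translation=[[0,0,-0.002],[0,0,-0.006],[0,0,-0.02],[0,0,-0.04],[-0.03,0,-0.07],[-0.06,0,-0.1],[-0.06,0,-0.1],[-0.06,0,-0.1]], grip=[1,1,1,1,1,1,1,1])

```text
clock: 20.75
tool_pos: [0.4973, -0.1468, 0.1403]
eef_rot: [0.833, 0.552, 0.042, -0.027]
contact_force: [-0.2, -0.2, -0.9]
opening: 0.005
finger_force: 0.0
```

```bash
python3 - <<'E'
from h import *
s=r.get_state();print(s['clock'],s['contact_force'],tip())
im,o=fronts([260,290,320,350,380],.0245);print(*o,sep='\n')
b=cams.snapshot('side')[150:270,240:400]
cv2.imwrite('pics/w4.png',np.hstack([cv2.resize(im[0:300,150:490],(400,353)),cv2.resize(b,(400,353),interpolation=cv2.INTER_CUBIC)])[:,:,::-1])
E
```

```text
20.75 [-0.16733702 -0.19217329 -0.88925566] [-1.00923504e-02 -1.01623427e-04  1.12466239e-01]
(260, np.int64(230), [-29.6, 43.0])
(290, np.int64(230), [-29.6, 20.2])
(320, np.int64(230), [-29.6, -2.6])
(350, np.int64(230), [-29.6, -25.4])
(380, np.int64(230), [-29.6, -48.3])
```

View pics/w4.png

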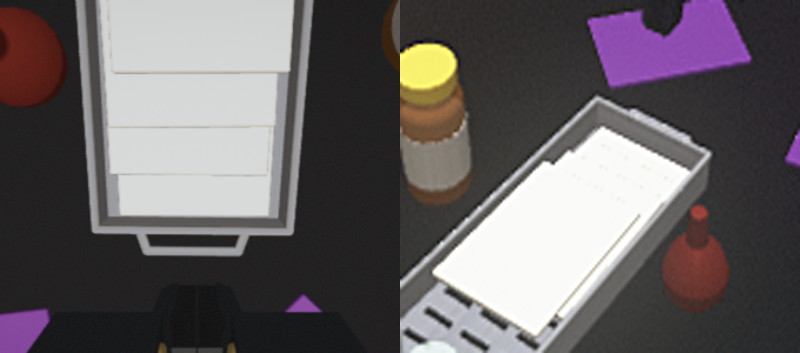

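The wrist view shows the whole shingle. Back edges lie at crop rows 72 (tile4), 126 (tile3), 175 (tile2) and 216 (tile1), all in the tray. I'll measure the steps from these.

```bash
python3 - <<'E'
from h import *
p=cams.camera_params('wrist')
for n,z,v,a,b in [(4,.0245,72,111,290),(3,.0185,126,107,275),(2,.0125,175,108,269),(1,.0065,216,118,270)]:
    P=[onbed(p,(150+u*.85,v*.85),z)*1000 for u in (a,b)]
    print(n,np.round(P[0][:2],1),np.round(P[1][:2],1),'ymid',round((P[0][1]+P[1][1])/2,1))
E
```

```text
4 [89.9 48.1] [ 90.1 -51.6] ymid -1.7
3 [60.8 53.5] [ 61.  -46.1] ymid 3.7
2 [31.  56.1] [ 31.2 -45.3] ymid 5.4
1 [ 2.9 52.5] [  3.1 -48.6] ymid 2.0
```

The steps are 28, 30 and 29 mm, the sideways offsets are at most 5.5 mm, and tile1 is 3 mm from the wall. Nothing is touching the tiles, so I'm handing it in.

```bash
python3 -c "
from plant import r
print(r.finish_job())"
```

```text
the job is handed in; nothing more can be done
None
```

I fanned the four tiles up the tray in stacked order and handed the job in at about 21 s; no verdict came back. The steps measured about 28, 30 and 29 mm, sideways offsets were at most 5.5 mm, the bottom tile is 3 mm from the end wall, and the highest fingertip force I read was about 19 N.

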